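# Load a slotted weight onto a glue-up hold-down

### The job

Load the slotted iron weight with the two flat sides onto the hold-down's stem, on top of the two weights already there: slide it on sideways below the knob, with its slot turned at least 60 degrees away from the slots of both weights below, until the stem is at the end of the slot, then let it drop down over the collar so that it lies flat on the middle weight, and let go. The panel under the foot is freshly glued and the stem stands off-centre in a rubber bush, each time to another side, so feel your way and push on the stem only gently (never more than about 12 N); leave the two loaded weights and everything else on the bench where they are.

Things in the scene. Friction and masses are not known exactly. Their poses are not given: they have to be found in the camera images.
- weight: The weight to load, loose on the bench: grey iron disc 74 mm across, 18 mm thick, 0.3 to 0.5 kg, with two flats 60 mm apart (at y = +-30 mm, 43 mm long): grip it across them. Origin: centre of its underside, z up, slot opening to +x. The underside has a square recess, 32 x 32 mm about the origin, 5.5 mm deep, to drop over the collar. Two similar discs lie near: one has no slot, one is thin
- slot_mouth (a point): Middle of the slot's mouth on the weight's rim, 37 mm along its +x, 9 mm above its underside. The slot is 12.5 mm wide, through the full thickness, flaring from 12.5 mm wide at x = 26 mm to 28 mm at x = 34 mm; closed end at x = -6.25 mm, so that with the 10 mm stem against it the stem's axis is at x = -1.25 mm
- holddown: The hold-down, fixed: 240 x 150 mm block of fibreboard form (long side along x) with a white panel and a round steel foot, 134 mm across, its top 44 mm above the bench; two weights are stacked on it. Origin: centre of its underside. Fully home over the collar, the new weight's underside is 82 mm above the bench and its axis within 2 mm of the stem's
- stack_top (a point): On the hold-down's axis, 82 mm above the bench, at the top of the middle weight. The upright steel stem, 10 mm thick, does NOT stand on this axis but 7.5 mm off it, in any direction, a new one each time, in a bush that gives 1 mm per 8 N. Collar at its root: 28 mm across, top 87 mm above the bench. Knob: 21 mm across, 126 to 139 mm above the bench; the slot cannot pass it
- lower_weight: Lower of the two weights already loaded (loose, stacked): round iron disc 124 mm in diameter, 20 mm thick. Origin: centre of its underside; its 16 mm slot opens towards its own +x and shows as a notch beyond the rim of the middle weight
- middle_weight: Upper of the two weights already loaded (loose, stacked on the lower one): round iron disc 92 mm in diameter, 18 mm thick, its top 82 mm above the bench. Origin: centre of its underside; its 16 mm slot opens towards its own +x. Its centre is NOT the stem's: the stem stands 7.5 mm off it, in any direction
- solid_weight: Bystander: plain round iron disc without a slot, 72 mm in diameter, 18 mm thick, beside the weight to load; origin: centre of its underside
- thin_shim: Bystander: round iron disc 74 mm in diameter, only 8 mm thick, with a 7 mm slot; origin: centre of its underside
- toggle_clamp: Bystander: toggle clamp with a red handle on a plywood pad 110 x 80 mm, 135 mm tall; origin: centre of its underside
- mallet: Bystander: orange mallet lying down, 270 mm long, 64 mm tall; origin: on the bench under its head
- glue_bottle: Bystander: squeeze bottle, 60 mm in diameter, 150 mm tall; origin: centre of its underside
- offcut: Bystander: wooden offcut 120 x 60 x 25 mm; origin: centre of its underside
- bar_clamp: Bystander: black bar clamp lying down, 340 mm long, 32 mm tall; origin: on the bench under the bar's middle
There are look-alikes about, which are no part of the job. What is shaped like the lower_weight but blue or pink is not meant.

How it is judged:
At the end, for the whole second after the job is handed in: the weight lies flat on the middle weight (underside within 2 mm of its top, tilt under 0.06 rad, axis within 14 mm of its axis), so over the collar with the stem in its slot; its slot is over 55 degrees away from both slots below; released, at rest (z of weight in the frame of middle_weight between 0.015 and 0.02 m and horizontal distance between weight and middle_weight below 0.014 m and angle between weight's own z axis and vertical below 0.06 rad and (angle between the x axis of weight and the x axis of lower_weight, either way round above 0.96 rad or x of slot_mouth in the frame of lower_weight below 0 m) and (angle between the x axis of weight and the x axis of middle_weight, either way round above 0.96 rad or x of slot_mouth in the frame of middle_weight below 0 m) and linear speed of weight below 0.01 m/s and contact force between weight and the fingers below 0.1 N); the robot touches nothing.
It fails at once if the weight pushes on the hold-down's stem, knob, collar or foot with more than 15 N (contact force between weight and holddown above 15 N).
It fails at once if the robot touches the hold-down with more than 15 N (contact force between the arm and holddown above 15 N).
It fails at once if the fingers touch the hold-down with more than 15 N (contact force between the fingers and holddown above 15 N).
It fails at once if one of the two loaded weights is shifted by more than 8 mm (distance of any of lower_weight, middle_weight from where it was at the start of the episode above 0.008 m).
It fails at once if a bystander is shifted by more than 30 mm (other weights) or 40 mm (distance of any of solid_weight, thin_shim from where it was at the start of the episode above 0.03 m or distance of any of toggle_clamp, mallet, glue_bottle, offcut, bar_clamp from where it was at the start of the episode above 0.04 m).
It also fails if it takes over 69 s, if anything falls off the work surface, if the arm or the gripper's body presses on something with over 40 N, if the wrist force passes 120 N, or if a joint passes its speed limit or range.

### The arm

A 6-joint arm with a two-finger parallel gripper is mounted at the origin on the work surface. World frame = base frame: x ahead of the robot, y to its left, z up, the work surface at z = 0. Lengths are in m, angles in rad, forces in N, time in s.
With the tool pointing down it reaches from about 0.4 to 0.825 m from the base axis. Payload 7 kg.
Tool frame: the origin (TCP) lies at the very end of the fingers, on their centre line; the grasp point (between the pads) lies 19 mm behind it (robot.grip_point_offset is the distance from the TCP to the grasp point, in m); z points along the fingers, y is the direction in which the jaws open and shut (so a half turn about z gives the same grasp; the last joint's range is limited). The gripper opens to 88 mm and grips with 3 to 60 N. Pads are 19 mm wide; open, the fingers measure 130 mm over their backs; the gripper's body (78 mm by 193 mm) begins 47 mm behind the grasp point.
Start: joints at [1.449, 0.359, 0.012, 0, -1.224, -0.288], TCP at [0.269, 0.619, 0.2] pointing down, gripper open.
Joint ranges: [-3.07, 3.07], [-1.43, 2.12], [-1.02, 1.25], [-3.03, 1.67], [-3.05, -0], [-3.03, 3.03]. Speed limits (rad/s): [2.39, 2.39, 3.01, 3.14, 3.14, 3.14].

### API

Orientations are given as a unit quaternion [w, x, y, z].
In Python, from rig import robot gives the robot as it stands.
- The arm moves only by the tool drive_tool, never from a script. Its argument "motion" is one flat list of numbers, 6 for each row, row after row: the shift along the tool's x, y, z in units of 40 mm (1.0 is 40 mm), then the turn, a rotation vector about the tool's x, y, z in units of 6 degrees (1.0 is 6 degrees). A call has 1 to 12 rows; each row shifts and turns the commanded pose from where the row before left it, along the tool's axes as they then stand; what a row does not reach is not made up. A row lasts 1/12 s, in which the tool goes at most 41.7 mm and 7.16 degrees, less where a joint would pass 70% of its speed; a pose out of reach is approached as far as the arm can. A call with a number of a shift or a turn outside -1 to 1 is refused whole. A call with a gripper value outside its range is refused whole. "gripper" is the opening, from -1 (shut) to 1 (fully open), set as the call begins (left out, the last holds). The fingers move at their own pace and stop on an object; "force" is the grip in N (left out, the last holds). Time passes only in rows, so rows that do not move let the fingers close. It gives the time, the measured TCP pose, the force and the opening at its end, in the units of the state.
- robot.state(): the state, without advancing time (a new reading comes with each control period).
- robot.get_image(name): name is "side" or "top" or "wrist"; returns the picture (384x512x3 uint8, red, green, blue); there is no depth.
- robot.camera_params(name): a dict with "intrinsics" (3x3 intrinsics, pixels), "R" (3x3) and "t" (3): a world point X has camera coordinates R X + t. Camera axes: x right, y down, z forward; pixel columns grow to the right and rows downward; lengths in m; the calibration is good to about 2 mm. A picture is of the moment at which its call begins: read the wrist's pose just before it. camera_params takes no time and is no camera call; for the wrist camera it gives the pose at the moment of the call.
- robot.close_job(): hands the job in, once; it reports no verdict.
The state is a dict: "time": time; "qpos": joint angles; "qd": joint speeds; "tau": joint torques, N m; "eef_pos": TCP position; "tcp_rot": TCP orientation; "force": force on the tool from outside, world axes, zero at the start; "moment": the same for the moment, N m; "width": opening from 0.0 (shut) to 1.0 (fully open).
Only numpy, scipy, OpenCV 4.12 (cv2) and the standard library are available. Lean on these libraries where they do the work, as an engineer would, in place of code of your own. Each camera call takes 0.05 s, during which the arm holds its last target. There are 200 camera calls.

## Working session

There is one attempt and no reset: what is moved stays moved. The work goes in short steps, Python scripts to look and compute and a tool call to move; the robot and the scene stay as the last step left them, time stands still between calls to the robot, and variables do not carry over. Pictures are saved under pics/ and viewed, about 8 in all and at most 12, crops included, and the job is handed in when it is done.

Besides the shell and the picture viewer there is one more tool, called after "Emit:" as name(argument=value, ...) on one line, values as JSON. drive_tool: Moves the arm, as the interface text tells. Its arguments: {"type":"object","properties":{"motion":{"type":"array","items":{"type":"number","minimum":-1,"maximum":1}},"gripper":{"type":"number"},"force":{"type":"number"}},"required":["motion"]}

```bash
mkdir -p pics
python3 - <<'E'
from rig import robot
import cv2
for n in("top","side"):
    im=robot.get_image(n); cv2.imwrite(f"pics/{n}0.png",cv2.resize(im[:,:,::-1],(800,600),interpolation=cv2.INTER_CUBIC))
    p=robot.camera_params(n); print(n,p)
print(robot.state())
E
```

```text
top {'intrinsics': array([[409.31964024,   0.        , 256.20404408],
       [  0.        , 409.31964024, 185.97318725],
       [  0.        ,   0.        ,   1.        ]]), 'R': array([[ 0.00330056, -0.99999285,  0.00184448],
       [-0.99284529, -0.00349712, -0.11935663],
       [ 0.11936223, -0.00143734, -0.99284973]]), 't': array([-0.01448429,  0.50541514,  1.35854552])}
side {'intrinsics': array([[364.91448819,   0.        , 253.07541133],
       [  0.        , 364.91448819, 190.3516484 ],
       [  0.        ,   0.        ,   1.        ]]), 'R': array([[ 0.84972116, -0.5271912 , -0.00658774],
       [-0.40242018, -0.64044254, -0.65413405],
       [ 0.34063464,  0.55848258, -0.75634995]]), 't': array([-0.42025435,  0.27347674,  1.00657876])}
{'time': 0.1, 'qpos': array([ 1.44908942e+00,  3.59275707e-01,  1.11051858e-02, -3.35618353e-04,
       -1.22414143e+00, -2.88071433e-01]), 'qd': array([-0.00048426, -0.00090184,  0.00143182,  0.00070832,  0.00091288,
        0.00121497]), 'tau': array([-1.66910104e-03, -5.84165990e+01,  2.93750006e+01,  7.01557517e+00,
        1.01267447e-02, -5.17120043e-05]), 'eef_pos': array([0.26876453, 0.61861531, 0.19961742]), 'tcp_rot': array([ 7.68299407e-04,  9.79071621e-01, -2.03514524e-01, -9.42744680e-05]), 'force': array([ 0.34936505,  0.38611391, -0.35031207]), 'moment': array([ 0.00464209, -0.03924338,  0.0022414 ]), 'width': 0.9980668428196697}
```

View pics/top0.png

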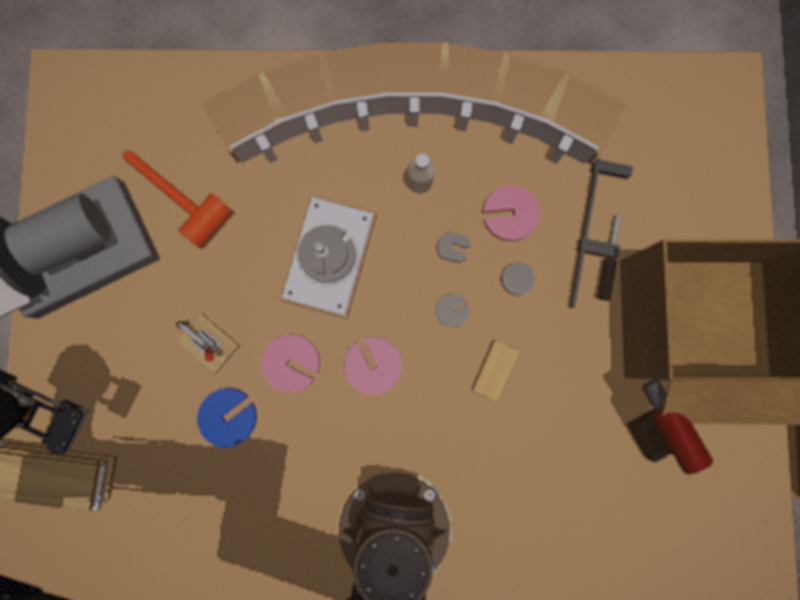

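View pics/side0.png

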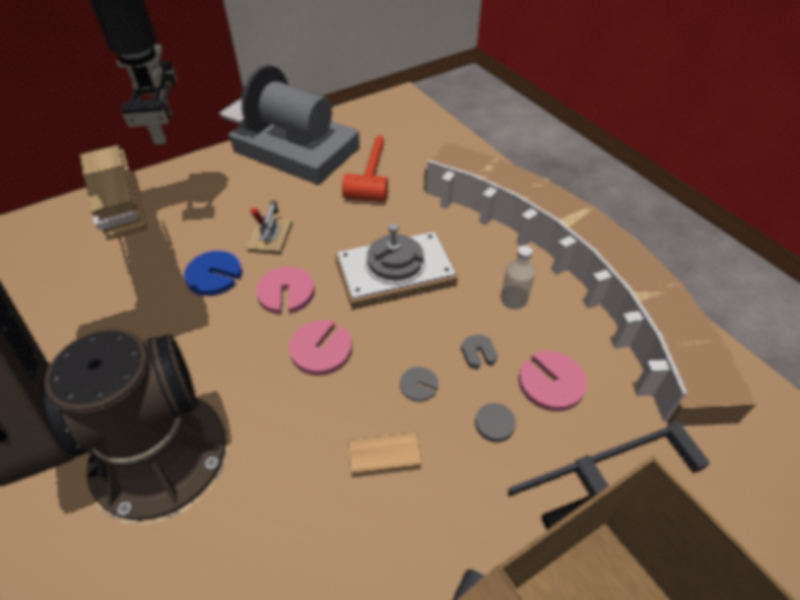

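The top view shows the weight at (453,247) with its slot opening right, and the hold-down at (327,255). The solid disc is at (517,278) and the shim at (452,310).

```bash
cat > h.py <<'E'
import numpy as np, cv2
from rig import robot
from scipy.spatial.transform import Rotation as Ro
def p2w(p,uv,z):
    R,t,K=p["R"],p["t"],p["intrinsics"]
    d=R.T@np.linalg.solve(K,[uv[0],uv[1],1.]); c=-R.T@t
    return c+d*(z-c[2])/d[2]
def w2p(p,X):
    c=p["R"]@np.array(X)+p["t"]; q=p["intrinsics"]@c; return q[:2]/q[2]
def tool(s=None):
    s=s or robot.state(); q=s["tcp_rot"]; return s["eef_pos"],Ro.from_quat([q[1],q[2],q[3],q[0]])
def yaw(s=None): # direction of tool x in world, deg
    x=tool(s)[1].as_matrix()[:,0]; return np.degrees(np.arctan2(x[1],x[0]))
E
python3 - <<'E'
from h import *
p=robot.camera_params("top")
for n,uv,z in [("weight",(453,247),.018),("mouth",(468,247),.018),("knob",(320,246),.139),("lower",(327,254),.064),("mid",(326,252),.082),("notch low",(350,237),.064),("solid",(517,278),.018),("shim",(452,310),.008),("bottle",(422,160),.15),("pink",(511,213),.02)]:
    print(n,p2w(p,np.array(uv)/1.5625,z).round(3))
for c in [(313,199),(374,212),(346,315),(283,298)]: print(p2w(p,np.array(c)/1.5625,.03).round(3))
P,R=tool(); print(P,R.as_matrix().round(2),yaw())
w=robot.camera_params("wrist"); print(w, -w["R"].T@w["t"], R.as_matrix().T@(-w["R"].T@w["t"]-P), (w["R"]@R.as_matrix()).round(3))
E
```

```text
weight [ 0.604 -0.129  0.018]
mouth [ 0.604 -0.162  0.018]
knob [0.582 0.15  0.139]
lower [0.579 0.144 0.064]
mid [0.58  0.144 0.082]
notch low [0.617 0.095 0.064]
solid [ 0.536 -0.269  0.018]
shim [ 0.466 -0.127  0.008]
bottle [ 0.759 -0.056  0.15 ]
pink [ 0.681 -0.258  0.02 ]
[0.709 0.181 0.03 ]
[0.68  0.046 0.03 ]
[0.452 0.104 0.03 ]
[0.488 0.242 0.03 ]
[0.26876453 0.61861531 0.19961742] [[ 0.92 -0.4  -0.  ]
 [-0.4  -0.92 -0.  ]
 [ 0.    0.   -1.  ]] -23.485110534841233
{'intrinsics': array([[297.59674977,   0.        , 252.66202715],
       [  0.        , 297.59674977, 192.29612866],
       [  0.        ,   0.        ,   1.        ]]), 'R': array([[-0.39910949, -0.91690187,  0.00160461],
       [-0.88134268,  0.38411275,  0.27512267],
       [-0.25287684,  0.10838986, -0.96140779]]), 't': array([ 0.67449924, -0.03542193,  0.39035533])} [0.33669201 0.58974507 0.38395372] [ 0.07382934 -0.00030671 -0.18432753] [[-0.001  1.    -0.   ]
 [-0.961 -0.001 -0.275]
 [-0.275 -0.     0.961]]
```

Emit:
drive_tool(motion=[0.72,0.56,0,0,0,0,0.72,0.56,0,0,0,0,0.72,0.56,0,0,0,0,0.72,0.56,0,0,0,0,0.72,0.56,0,0,0,0,0.72,0.56,0,0,0,0,0.72,0.56,0,0,0,0,0.72,0.56,0,0,0,0,0.72,0.56,0,0,0,0,0.72,0.56,0,0,0,0,0.72,0.56,0,0,0,0,0.72,0.56,0,0,0,0])

```text
time: 1.1
eef_pos: [0.4791, 0.2331, 0.2004]
tcp_rot: [0.0, 0.979, -0.203, -0.0]
force: [0.2, 1.5, 0.6]
width: 1.003
```

Emit:
drive_tool(motion=[0.72,0.56,0,0,0,0,0.7,0.52,0,0,0,0,0,0,0,0,0,0,0,0,0,0,0,0])

```text
time: 1.43
eef_pos: [0.5141, 0.1708, 0.2]
tcp_rot: [0.0, 0.979, -0.205, -0.0]
force: [-0.6, 0.4, 0.1]
width: 1.001
```

Run:
```python
from h import *
s=robot.state(); p=robot.camera_params("wrist"); im=robot.get_image("wrist")
print(s["time"],s["eef_pos"],yaw(s),s["force"])
np.savez("stack.npz",**p); cv2.imwrite("stack.png",im[:,:,::-1])
c=w2p(p,[.582,.143,.09]); print(c)
x0=int(np.clip(c[0]-100,0,311)); y0=int(np.clip(c[1]-75,0,233)); print(x0,y0)
cv2.imwrite("pics/stack.png",cv2.resize(im[y0:y0+150,x0:x0+200,::-1],(800,600),interpolation=cv2.INTER_CUBIC))
```

```text
1.4333 [0.51409775 0.17079326 0.20002135] -23.684308747952755 [-0.63986681  0.41355652  0.06092018]
[250.91149977 107.54878976]
150 32
```

View pics/stack.png

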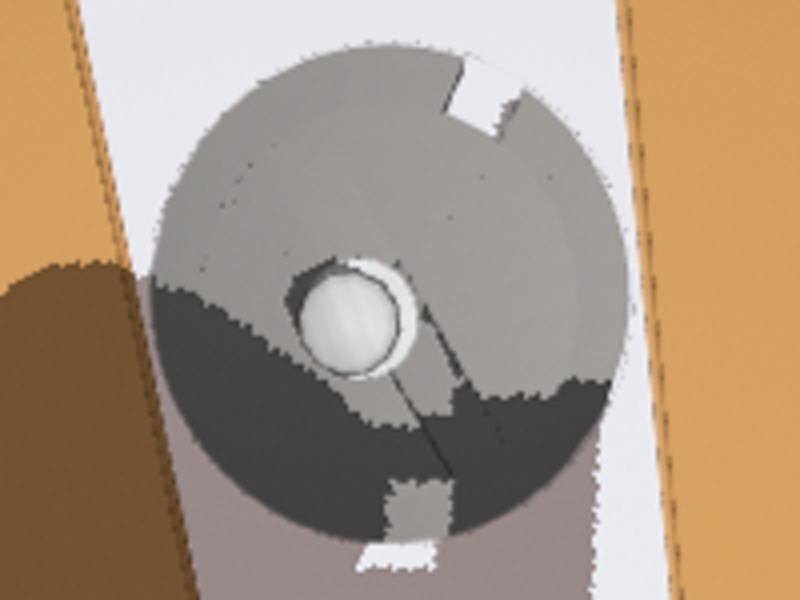

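Run:
```python
from h import *
p=dict(np.load("stack.npz"))
W=lambda u,v,z:p2w(p,(u/4+150,v/4+32),z)
k=W(348,323,.139);c=W(358,318,.087);lo=W(390,293,.064);n=W(487,95,.064)
print("knob",k,"collar",c,"lower",lo,"notch",n)
print("lower rim",[W(*q,.064).round(4) for q in[(152,293),(628,293),(390,45),(390,542)]])
a=lambda v:np.degrees(np.arctan2(v[1],v[0]))
print("lowslot",a(n-lo)); print("mid",a(W(455,475,.082)-W(393,378,.082)),a(W(465,380,.082)-W(425,305,.082)),"mid edge",W(580,293,.082),W(390,105,.082))
```

```text
knob [0.58280522 0.15449641 0.139     ] collar [0.58307446 0.1545682  0.087     ] lower [0.58551082 0.14543988 0.064     ] notch [0.6188081  0.10435387 0.064     ]
lower rim [array([0.6102, 0.2017, 0.064 ]), array([0.5608, 0.0892, 0.064 ]), array([0.6387, 0.1217, 0.064 ]), array([0.5258, 0.172 , 0.064 ])]
lowslot -50.97769588279169
mid -170.72705673276056 -174.5799395439656 mid edge [0.56667955 0.10281308 0.082     ] [0.62387998 0.12804899 0.082     ]
```

The knob is at crop pixel (348,323), so the stem is at about (0.583, 0.1545). The lower slot points at -51° and the middle slot at about -173°. That makes a slot direction of about +60° free. Next I look at the weight from close by.

Emit:
drive_tool(motion=[0.62,0.61,0,0,0,0,0.62,0.61,0,0,0,0,0.62,0.61,0,0,0,0,0.62,0.61,0,0,0,0,0.62,0.61,0,0,0,0,0.62,0.61,0,0,0,0,0.62,0.61,0,0,0,0])

```text
time: 2.07
eef_pos: [0.6053, -0.0532, 0.2004]
tcp_rot: [-0.0, 0.979, -0.202, 0.0]
force: [0.3, 1.3, -0.4]
width: 1.002
```

Emit:
drive_tool(motion=[0,0,0,0,0,1,0,0,0,0,0,1,0,0,0,0,0,1,0,0,0,0,0,1,0,0,0,0,0,1,0,0,0,0,0,1,0,0,0,0,0,1,0,0,0,0,0,1,0,0,0,0,0,1,0,0,0,0,0,1,0,0,0,0,0,1,0,0,0,0,0,0])

```text
time: 3.07
eef_pos: [0.6048, -0.0516, 0.2003]
tcp_rot: [0.0, 0.709, -0.705, -0.0]
force: [-1.0, 0.3, 0.7]
width: 0.998
```

Run:
```python
from h import *
s=robot.state(); p=robot.camera_params("wrist"); im=robot.get_image("wrist")
print(s["time"],s["eef_pos"],yaw(s),s["force"])
np.savez("wt.npz",**p)
c=w2p(p,[.604,-.129,.018]); print(c)
x0=int(np.clip(c[0]-80,0,352)); y0=int(np.clip(c[1]-60,0,264)); print(x0,y0)
cv2.imwrite("pics/wt.png",cv2.resize(im[y0:y0+120,x0:x0+160,::-1],(800,600),interpolation=cv2.INTER_CUBIC))
```

```text
3.0667 [ 0.60481834 -0.05160987  0.200288  ] -89.64182526856014 [-0.9849289   0.29382802  0.73401596]
[253.44465925 103.99891333]
173 43
```

View pics/wt.png

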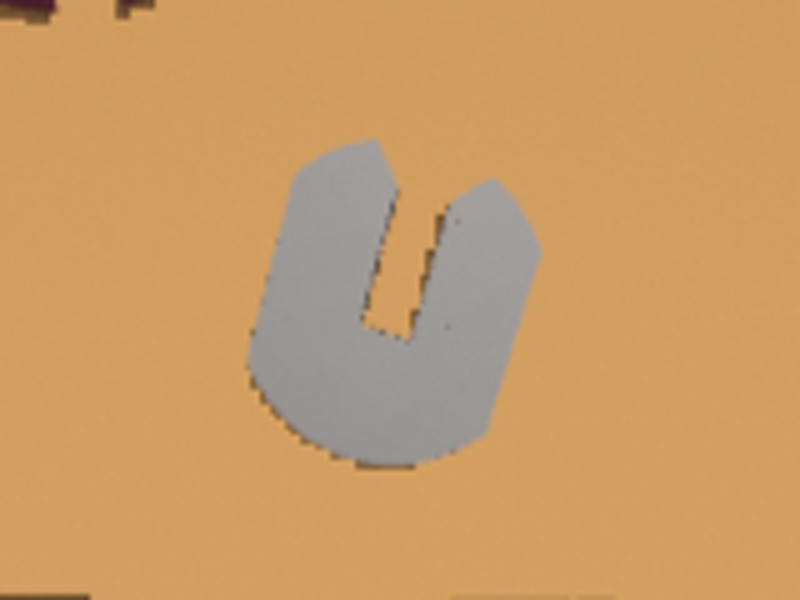

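The close-up shows the flats at left (292,182)-(248,365) and right (540,250)-(487,432), with the slot opening up and slightly right.

Run:
```python
from h import *
p=dict(np.load("wt.npz"))
W=lambda u,v:p2w(p,(u/5+173,v/5+43),.018)
a,b,c,d=W(292,182),W(248,365),W(540,250),W(487,432)
C=(a+b+c+d)/4; v=a-b+c-d
ang=lambda v:np.degrees(np.arctan2(v[1],v[0]))
print(C,ang(a-b),ang(c-d),ang(v),np.linalg.norm(a-b),np.linalg.norm(c-d))
u=v[:2]/np.linalg.norm(v[:2]); n=np.array([-u[1],u[0]])
print("width",(c-a)[:2]@n,(d-b)[:2]@n, "slot end along", (W(386,332)-C)[:2]@u)
P,R=tool(); t=R.as_matrix().T@(C-P); print("tool shift m",t, "yaw",yaw())
```

```text
[ 0.60638912 -0.12809483  0.018     ] -105.10390366814714 -105.3489456279366 -105.22763392408561 0.04252300255066743 0.04337076855355976
width -0.05960761533921101 -0.05942395860413481 slot end along -0.005450084497527286
tool shift m [ 0.07630573 -0.00061406  0.18231022] yaw -89.28429214294796
```

Emit:
drive_tool(motion=[0.955,-0.01,0,0,0,0,0.955,-0.01,0,0,0,0,0,0,0.5,0,0,0.88,0,0,0.5,0,0,0.88,0,0,0.5,0,0,0.88,0,0,0.8,0,0,0,0,0,0.8,0,0,0,0,0,0.8,0,0,0,0,0,0,0,0,0,0,0,0,0,0,0], gripper=1)

```text
time: 3.95
eef_pos: [0.6054, -0.1292, 0.0434]
tcp_rot: [-0.002, -0.608, 0.794, 0.001]
force: [0.2, -0.5, 1.0]
width: 1.002
```

Run:
```python
from h import *
s=robot.state();P,R=tool(s);print(P,yaw(s),s["force"],R.as_matrix().T@(np.array([.6064,-.1281,.004])-P))
```

```text
[ 0.60535102 -0.12922313  0.04336389] -105.12013996613442 [ 0.23635625 -0.49839052  0.95992556] [-0.00142068 -0.00086082  0.03935884]
```

Emit:
drive_tool(motion=[-0.035,-0.02,0.5,0,0,0,0,0,0.3,0,0,0,0,0,0.18,0,0,0,0,0,0,0,0,0])

```text
time: 4.28
eef_pos: [0.6071, -0.1283, 0.0049]
tcp_rot: [-0.0, -0.607, 0.795, 0.0]
force: [-0.9, -1.0, -0.7]
width: 1.001
```

Emit:
drive_tool(motion=[0,0,0,0,0,0,0,0,0,0,0,0,0,0,0,0,0,0,0,0,0,0,0,0,0,0,0,0,0,0,0,0,0,0,0,0], gripper=-1, force=40)

```text
time: 4.78
eef_pos: [0.6077, -0.1285, 0.0056]
tcp_rot: [0.0, -0.607, 0.795, -0.0]
force: [0.6, 0.3, 0.1]
width: 0.606
```

Emit:
drive_tool(motion=[0,0,0,0,0,0,0,0,0,0,0,0,0,0,0,0,0,0])

```text
time: 5.03
eef_pos: [0.6075, -0.1285, 0.0052]
tcp_rot: [-0.0, -0.607, 0.795, 0.0]
force: [0.2, 0.2, -0.7]
width: 0.378
```

Run:
```python
from h import *
s=robot.state(); im=robot.get_image("wrist"); print(s["width"],s["eef_pos"],s["force"])
cv2.imwrite("pics/g.png",cv2.resize(im[:,:,::-1],(640,480)))
```

```text
0.377881092056552 [ 0.60748143 -0.12849295  0.00522221] [ 0.23688506  0.18618815 -0.72720072]
```

View pics/g.png

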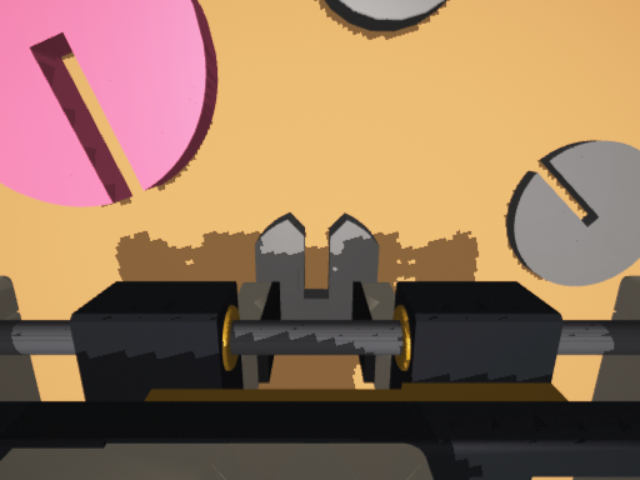

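The weight sits between the fingers and looks flush with them, with its mouth ahead at (317,230). The width reading is odd, so I'll see whether it settles.

Emit:
drive_tool(motion=[0,0,0,0,0,0,0,0,0,0,0,0,0,0,0,0,0,0])

```text
time: 5.33
eef_pos: [0.6075, -0.1285, 0.0053]
tcp_rot: [-0.0, -0.607, 0.795, 0.0]
force: [0.1, 0.5, 0.9]
width: 0.109
```

Run:
```python
from h import *
s=robot.state(); p=robot.camera_params("wrist"); im=robot.get_image("wrist"); print(s["width"],s["eef_pos"],s["force"])
R=tool(s)[1].as_matrix();P=s["eef_pos"]
for y in(-.03,.03):
  for x in (-.0095,.0095):
    for z in(0,-.019): print(x,y,z,(w2p(p,P+R@[x,y,z])*1.5625-[0,0]).round())
for n,X in [("C",[.6064,-.1281,.018])]: print(n,w2p(p,X)*1.5625)
cv2.imwrite("pics/g2.png",cv2.resize(im[:,:,::-1],(800,600)))
```

```text
0.10876699845218232 [ 0.60751578 -0.12849902  0.00525175] [0.05975659 0.47572966 0.92045383]
-0.0095 -0.03 0 [324. 369.]
-0.0095 -0.03 -0.019 [317. 389.]
0.0095 -0.03 0 [322. 327.]
0.0095 -0.03 -0.019 [315. 344.]
-0.0095 0.03 0 [464. 369.]
-0.0095 0.03 -0.019 [471. 389.]
0.0095 0.03 0 [466. 327.]
0.0095 0.03 -0.019 [473. 344.]
C [396.96281994 360.5327741 ]
```

View pics/g2.png

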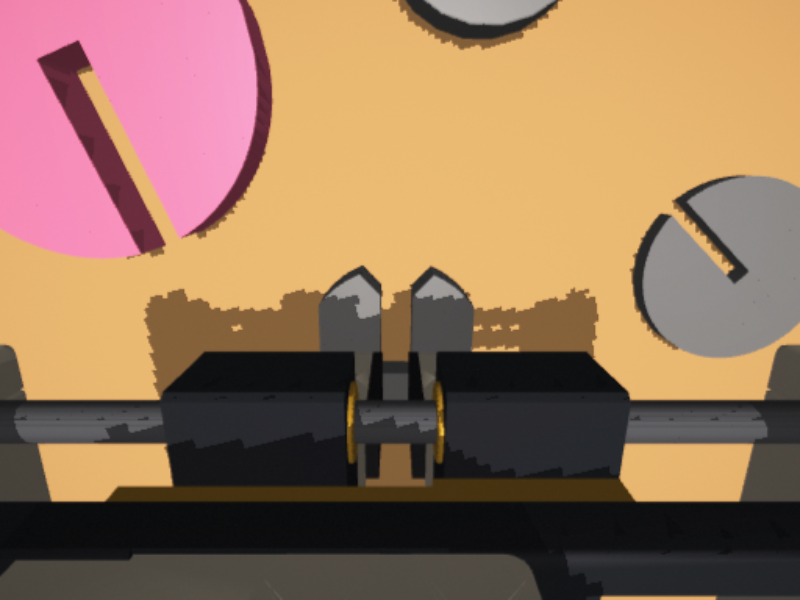

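Run:
```python
from h import *
im=robot.get_image("wrist")
a=im[165:325,196:312,::-1]
b=robot.get_image("side"); p=robot.camera_params("side"); u,v=w2p(p,[.607,-.128,.04]).astype(int)
b=b[v-50:v+50,u-36:u+37,::-1]
A=cv2.resize(a,(400,552),interpolation=cv2.INTER_CUBIC);B=cv2.resize(b,(400,552),interpolation=cv2.INTER_CUBIC)
cv2.imwrite("pics/g3.png",np.hstack([A,B])); print(robot.state()["width"])
```

```text
0.01713700723488342
```

View pics/g3.png

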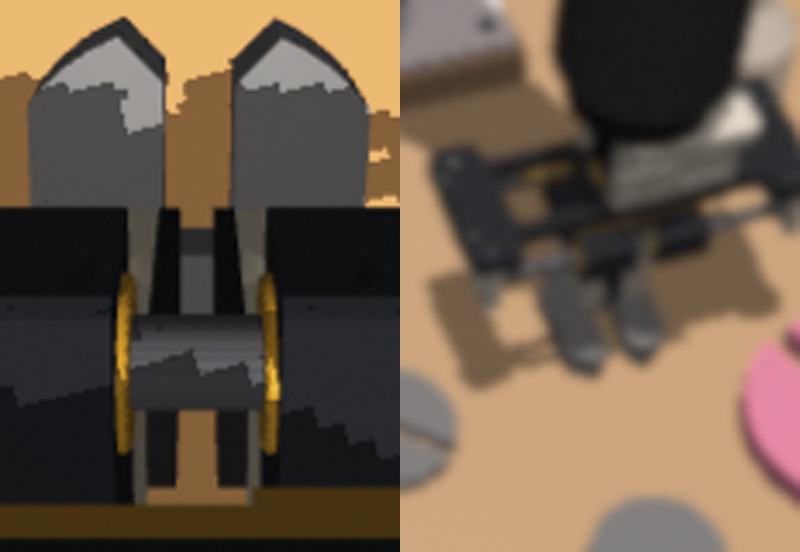

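The images do not settle whether the fingers are closing over the weight or through it. I'll open and lift, then compare the fingertips with the projected TCP.

Emit:
drive_tool(motion=[0,0,0,0,0,0,0,0,0,0,0,0,0,0,0,0,0,0,0,0,0,0,0,0,0,0,0,0,0,0,0,0,0,0,0,0,0,0,0,0,0,0,0,0,0,0,0,0,0,0,0,0,0,0,0,0,0,0,0,0,0,0,0,0,0,0,0,0,0,0,0,0], gripper=0.6)

```text
time: 6.48
eef_pos: [0.6075, -0.1285, 0.0053]
tcp_rot: [-0.0, -0.607, 0.795, 0.0]
force: [-0.1, 1.0, -0.2]
width: 0.79
```

Emit:
drive_tool(motion=[0,0,-0.8,0,0,0,0,0,-0.8,0,0,0,0,0,-0.8,0,0,0,0,0,0,0,0,0])

```text
time: 6.82
eef_pos: [0.6116, -0.1289, 0.1083]
tcp_rot: [0.004, -0.607, 0.795, -0.003]
force: [0.9, 0.0, 1.0]
width: 0.8
```

Run:
```python
from h import *
s=robot.state(); p=robot.camera_params("wrist"); im=robot.get_image("wrist"); print(s["width"],s["eef_pos"],s["force"])
R=tool(s)[1].as_matrix();P=s["eef_pos"]
o=cv2.resize(im[:,:,::-1],(800,600),interpolation=cv2.INTER_CUBIC)
h=.044*s["width"]
for y in(-h,h):
  for x in (-.0095,.0095):
    for z,c in((0,(0,0,255)),(-.019,(0,255,0)),(-.038,(255,0,0))): cv2.circle(o,tuple(int(q) for q in w2p(p,P+R@[x,y,z])*1.5625),2,c,-1)
cv2.imwrite("pics/open.png",o)
```

```text
0.7997815782296146 [ 0.61163668 -0.1288879   0.10833639] [0.8805723  0.04732528 1.02678932]
```

View pics/open.png

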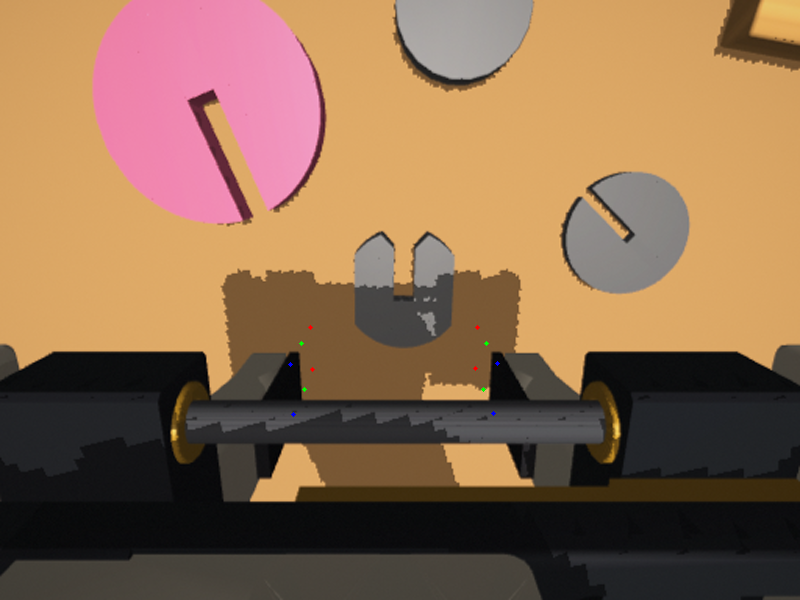

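The drawn TCP points disagree with the visible fingers. The pads at x≈299 and x≈491 end at row 352, which puts them about 25–28 mm behind the reported TCP. That explains why they closed above the weight. I'll lower over it open, in small steps, and feel for the bench.

Emit:
drive_tool(motion=[0,0,0.8,0,0,0,0,0,0.8,0,0,0,0,0,0.8,0,0,0,0,0,0,0,0,0], gripper=1)

```text
time: 7.2
eef_pos: [0.6023, -0.1284, -0.0013]
tcp_rot: [-0.004, -0.606, 0.796, 0.003]
force: [-2.7, 0.3, -1.4]
width: 0.988
```

Emit:
drive_tool(motion=[0,0,0.07,0,0,0,0,0,0.07,0,0,0,0,0,0,0,0,0])

```text
time: 7.45
eef_pos: [0.6086, -0.1285, 0.0009]
tcp_rot: [0.001, -0.607, 0.795, -0.001]
force: [-0.3, -0.5, 0.5]
width: 1.002
```

Emit:
drive_tool(motion=[0,0,0.05,0,0,0,0,0,0,0,0,0])

```text
time: 7.62
eef_pos: [0.6083, -0.1284, -0.0012]
tcp_rot: [0.001, -0.607, 0.795, -0.001]
force: [-0.1, -0.5, -0.3]
width: 0.998
```

Emit:
drive_tool(motion=[0,0,0.05,0,0,0,0,0,0,0,0,0])

```text
time: 7.78
eef_pos: [0.6077, -0.1285, -0.004]
tcp_rot: [0.0, -0.607, 0.795, -0.0]
force: [0.0, -0.0, -0.1]
width: 1.001
```

The reported TCP is now 4 mm below the bench with no contact, so the fingers really are shorter than stated. I'll carry on down in small steps.

Emit:
drive_tool(motion=[0,0,0.08,0,0,0,0,0,0.08,0,0,0,0,0,0.08,0,0,0,0,0,0,0,0,0])

```text
time: 8.12
eef_pos: [0.6069, -0.1285, -0.0149]
tcp_rot: [-0.001, -0.606, 0.795, 0.0]
force: [-0.4, -0.0, 0.8]
width: 1.0
```

Emit:
drive_tool(motion=[0,0,0.05,0,0,0,0,0,0.05,0,0,0,0,0,0,0,0,0])

```text
time: 8.37
eef_pos: [0.6073, -0.1285, -0.0184]
tcp_rot: [-0.0, -0.607, 0.795, 0.0]
force: [-0.1, -0.0, 1.7]
width: 0.999
```

Emit:
drive_tool(motion=[0,0,0.05,0,0,0,0,0,0,0,0,0])

```text
time: 8.53
eef_pos: [0.6074, -0.1285, -0.0202]
tcp_rot: [-0.0, -0.607, 0.795, 0.0]
force: [0.1, -0.8, 0.2]
width: 1.001
```

Emit:
drive_tool(motion=[0,0,0.05,0,0,0,0,0,0,0,0,0])

```text
time: 8.7
eef_pos: [0.6074, -0.1285, -0.0222]
tcp_rot: [-0.0, -0.607, 0.795, 0.0]
force: [-0.3, 0.4, -1.3]
width: 1.0
```

Emit:
drive_tool(motion=[0,0,0,0,0,0,0,0,0,0,0,0,0,0,0,0,0,0,0,0,0,0,0,0,0,0,0,0,0,0,0,0,0,0,0,0,0,0,0,0,0,0], gripper=-1, force=40)

```text
time: 9.28
eef_pos: [0.6076, -0.1285, -0.0219]
tcp_rot: [0.0, -0.607, 0.795, -0.0]
force: [-0.8, 0.1, 1.2]
width: 0.681
```

Emit:
drive_tool(motion=[0,0,0,0,0,0,0,0,0,0,0,0])

```text
time: 9.45
eef_pos: [0.6076, -0.1285, -0.0218]
tcp_rot: [0.0, -0.607, 0.795, -0.0]
force: [0.0, 0.6, 1.2]
width: 0.678
```

The weight is gripped (width 0.68, which is 60 mm). I'll lift it and turn the slot from -105° to +60°.

Emit:
drive_tool(motion=[0,0,-0.4,0,0,0,0,0,-0.8,0,0,0,0,0,-0.8,0,0,0,0,0,-0.5,0,0,-0.9,0,0,0,0,0,-0.9,0,0,0,0,0,-0.9,0,0,0,0,0,-0.9,0,0,0,0,0,-0.9,0,0,0,0,0,-0.9,0,0,0,0,0,-0.9,0,0,0,0,0,-0.9,0,0,0,0,0,-0.9])

```text
time: 10.45
eef_pos: [0.6066, -0.1284, 0.0771]
tcp_rot: [0.0, 0.881, -0.473, -0.001]
force: [-0.9, -0.1, -4.1]
width: 0.681
```

Emit:
drive_tool(motion=[0,0,0,0,0,-0.9,0,0,0,0,0,-0.9,0,0,0,0,0,-0.9,0,0,0,0,0,-0.9,0,0,0,0,0,-0.9,0,0,0,0,0,-0.9,0,0,0,0,0,-0.9,0,0,0,0,0,-0.9,0,0,0,0,0,-0.9,0,0,0,0,0,-0.9,0,0,0,0,0,-0.9,0,0,0,0,0,-0.9])

```text
time: 11.45
eef_pos: [0.6066, -0.1284, 0.0771]
tcp_rot: [-0.0, 0.997, 0.073, -0.001]
force: [0.2, -0.9, -4.0]
width: 0.678
```

Emit:
drive_tool(motion=[0,0,0,0,0,-0.9,0,0,0,0,0,-0.9,0,0,0,0,0,-0.9,0,0,0,0,0,-0.9,0,0,0,0,0,-0.9,0,0,0,0,0,-0.9,0,0,0,0,0,-0.9,0,0,0,0,0,-0.9,0,0,0,0,0,-0.9,0,0,0,0,0,-0.4,0,0,0,0,0,0,0,0,0,0,0,0])

```text
time: 12.45
eef_pos: [0.6069, -0.1284, 0.0774]
tcp_rot: [-0.0, 0.871, 0.492, -0.001]
force: [0.4, -0.9, -4.9]
width: 0.679
```

Run:
```python
from h import *
s=robot.state();P,R=tool(s);print(P,yaw(s),s["qpos"],s["force"],s["width"]);M=R.as_matrix();print(M.round(3))
u=np.array([np.cos(np.radians(60)),np.sin(np.radians(60)),0]);A=np.array([.583,.1545,.075])-.065*u
print(A,M.T@(A-P))
```

```text
[ 0.60688039 -0.12841984  0.07740075] 58.96610029500179 [ 1.05568368e-01  3.72841776e-01 -2.68764468e-01 -4.52474378e-04
 -9.30490362e-01  2.49465081e+00] [ 0.38863601 -0.86351642 -4.91868204] 0.6794388460375981
[[ 0.516  0.857 -0.001]
 [ 0.857 -0.516  0.   ]
 [-0.    -0.001 -1.   ]]
[0.5505     0.09820835 0.075     ] [ 0.16512371 -0.16514425  0.00252653]
```

Emit:
drive_tool(motion=[0.3,-0.3,0,0,0,0,0.6,-0.6,0,0,0,0,0.6,-0.6,0.08,0,0,0,0.6,-0.6,0,0,0,0,0.6,-0.6,0,0,0,0,0.6,-0.6,0,0,0,0,0.6,-0.6,0,0,0,0,0.23,-0.23,0,0,0,0,0,0,0,0,0,0,0,0,0,0,0,0,0,0,0,0,0,0])

```text
time: 13.37
eef_pos: [0.5506, 0.0977, 0.0747]
tcp_rot: [-0.0, 0.87, 0.493, -0.0]
force: [-0.9, 0.2, -4.0]
width: 0.683
```

Run:
```python
from h import *
s=robot.state();p=robot.camera_params("wrist"); im=robot.get_image("wrist");P,R=tool(s);M=R.as_matrix()
print(P,yaw(s),s["force"],s["width"]); np.savez("ap.npz",P=P,M=M,**p)
print("stem in tool",M.T@(np.array([.583,.1545,.08])-P), "proj knob",w2p(p,[.583,.1545,.139]),"mouth",w2p(p,P+M@[.037,0,-.04]))
cv2.imwrite("pics/ap.png",cv2.resize(im[80:260,136:376,::-1],(800,600),interpolation=cv2.INTER_CUBIC))
```

```text
[0.55055613 0.09773579 0.07472095] 59.03668017543671 [-0.88157843  0.20751883 -4.00358578] 0.6829401912158894
stem in tool [ 0.06536502 -0.00138536 -0.00530498] proj knob [250.17943899 130.92353105] mouth [253.53754966 184.80220848]
```

View pics/ap.png

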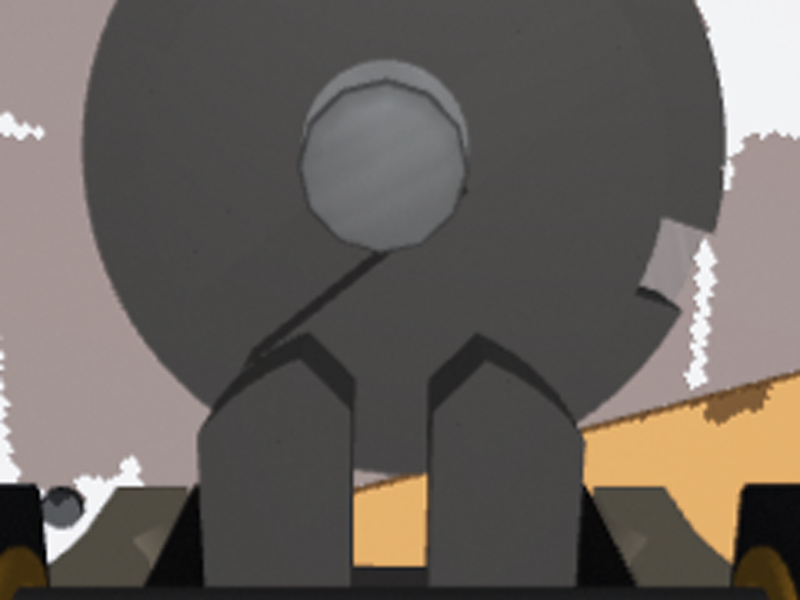

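The slot centre is at crop x≈391 and the knob at (384,165), so the stem sits about 0.9 mm to tool -y and about 66 mm ahead. I'll shift across and then slide on gently.

Emit:
drive_tool(motion=[0.2,-0.02,0,0,0,0,0.25,0,0,0,0,0,0.2,0,0,0,0,0,0.1,0,0,0,0,0,0,0,0,0,0,0,0,0,0,0,0,0])

```text
time: 13.92
eef_pos: [0.5654, 0.1244, 0.0745]
tcp_rot: [-0.0, 0.87, 0.493, -0.0]
force: [-0.3, -0.0, -4.7]
width: 0.68
```

Emit:
drive_tool(motion=[0.06,0,0,0,0,0,0.06,0,0,0,0,0,0.06,0,0,0,0,0,0,0,0,0,0,0])

```text
time: 14.25
eef_pos: [0.5694, 0.1308, 0.0749]
tcp_rot: [0.0, 0.87, 0.493, 0.0]
force: [-0.7, 0.8, -4.2]
width: 0.678
```

Emit:
drive_tool(motion=[0.06,0,0,0,0,0,0.06,0,0,0,0,0,0.06,0,0,0,0,0,0,0,0,0,0,0])

```text
time: 14.58
eef_pos: [0.5732, 0.1371, 0.0749]
tcp_rot: [0.0, 0.87, 0.493, 0.0]
force: [-0.0, 0.6, -4.0]
width: 0.678
```

Run:
```python
from h import *
s=robot.state();p=robot.camera_params("wrist"); im=robot.get_image("wrist");P,R=tool(s);M=R.as_matrix()
print(s["time"],P,yaw(s),"Ftool",M.T@s["force"],M.T@s["moment"]); print("stem in tool",M.T@(np.array([.583,.1545,.08])-P),"knob",w2p(p,[.5833,.155,.139]))
cv2.imwrite("pics/sl.png",cv2.resize(im[110:260,156:356,::-1],(800,600),interpolation=cv2.INTER_CUBIC))
```

```text
14.5833 [0.57321723 0.13705409 0.07490697] 59.09173033612958 Ftool [ 0.55396739 -0.33590372  3.96022535] [-0.15534942 -0.05334579  0.02249829]
stem in tool [ 0.01999496 -0.00056658 -0.00508742] knob [252.50321356 234.88485063]
```

The stem is 20 mm from the weight's centre inside the slot, with no side force. I'll go on to the end of the slot in finer steps.

Emit:
drive_tool(motion=[0.08,0,0,0,0,0,0.08,0,0,0,0,0,0.08,0,0,0,0,0,0.08,0,0,0,0,0,0.08,0,0,0,0,0,0,0,0,0,0,0])

```text
time: 15.13
eef_pos: [0.5815, 0.151, 0.0748]
tcp_rot: [0.0, 0.87, 0.493, 0.0]
force: [0.3, -0.3, -4.5]
width: 0.68
```

Emit:
drive_tool(motion=[0.03,0,0,0,0,0,0.03,0,0,0,0,0,0,0,0,0,0,0])

```text
time: 15.38
eef_pos: [0.5824, 0.1525, 0.0749]
tcp_rot: [0.0, 0.87, 0.493, 0.0]
force: [0.2, -0.3, -4.2]
width: 0.682
```

Emit:
drive_tool(motion=[0.03,0,0,0,0,0,0,0,0,0,0,0])

```text
time: 15.55
eef_pos: [0.583, 0.1535, 0.0749]
tcp_rot: [0.0, 0.87, 0.493, 0.0]
force: [-0.6, 0.1, -3.3]
width: 0.68
```

Emit:
drive_tool(motion=[0.02,0,0,0,0,0,0,0,0,0,0,0])

```text
time: 15.72
eef_pos: [0.5834, 0.1542, 0.0749]
tcp_rot: [0.0, 0.87, 0.493, 0.0]
force: [-0.3, 0.6, -4.6]
width: 0.684
```

Emit:
drive_tool(motion=[0.02,0,0,0,0,0,0,0,0,0,0,0])

```text
time: 15.88
eef_pos: [0.5835, 0.1545, 0.0748]
tcp_rot: [0.0, 0.87, 0.493, -0.0]
force: [-0.6, -1.3, -4.5]
width: 0.684
```

Emit:
drive_tool(motion=[0.02,0,0,0,0,0,0,0,0,0,0,0])

```text
time: 16.05
eef_pos: [0.5837, 0.1549, 0.0748]
tcp_rot: [0.0, 0.87, 0.493, -0.001]
force: [-1.5, -2.9, -2.3]
width: 0.682
```

Emit:
drive_tool(motion=[0.015,0,0,0,0,0,0,0,0,0,0,0])

```text
time: 16.22
eef_pos: [0.5839, 0.1553, 0.0748]
tcp_rot: [0.0, 0.87, 0.493, -0.001]
force: [-2.3, -4.3, -1.1]
width: 0.682
```

The stem meets the slot end with about 5 N, with no cross force. I'll back off 0.5 mm and lower.

Emit:
drive_tool(motion=[-0.015,0,0,0,0,0,0,0,0.06,0,0,0,0,0,0.06,0,0,0,0,0,0.06,0,0,0,0,0,0,0,0,0])

```text
time: 16.63
eef_pos: [0.5837, 0.1553, 0.0668]
tcp_rot: [-0.0, 0.87, 0.493, -0.001]
force: [-1.1, -4.4, -4.5]
width: 0.68
```

Emit:
drive_tool(motion=[0,0,0.04,0,0,0,0,0,0,0,0,0])

```text
time: 16.8
eef_pos: [0.5838, 0.1552, 0.0655]
tcp_rot: [0.0, 0.87, 0.493, -0.0]
force: [-2.5, -4.0, -4.8]
width: 0.679
```

Emit:
drive_tool(motion=[0,0,0.03,0,0,0,0,0,0,0,0,0])

```text
time: 16.97
eef_pos: [0.5838, 0.1552, 0.0646]
tcp_rot: [0.0, 0.87, 0.493, -0.0]
force: [-2.6, -4.8, -4.0]
width: 0.679
```

Emit:
drive_tool(motion=[-0.02,0,0,0,0,0,0,0,0,0,0,0])

```text
time: 17.13
eef_pos: [0.5838, 0.155, 0.0646]
tcp_rot: [-0.0, 0.87, 0.493, 0.0]
force: [-1.9, -3.2, -5.5]
width: 0.68
```

Emit:
drive_tool(motion=[0,0,0.03,0,0,0,0,0,0,0,0,0])

```text
time: 17.3
eef_pos: [0.5839, 0.155, 0.0636]
tcp_rot: [-0.0, 0.87, 0.493, 0.0]
force: [-1.1, -3.1, -4.2]
width: 0.68
```

Emit:
drive_tool(motion=[0,0,0.03,0,0,0,0,0,0,0,0,0])

```text
time: 17.47
eef_pos: [0.5839, 0.155, 0.0624]
tcp_rot: [-0.0, 0.87, 0.493, 0.0]
force: [-0.9, -2.6, -3.2]
width: 0.683
```

Emit:
drive_tool(motion=[-0.01,0,0.03,0,0,0,0,0,0,0,0,0])

```text
time: 17.63
eef_pos: [0.5838, 0.1548, 0.0612]
tcp_rot: [-0.0, 0.87, 0.493, 0.0]
force: [-0.2, -1.8, -4.4]
width: 0.679
```

Emit:
drive_tool(motion=[0,0,0.02,0,0,0,0,0,0,0,0,0])

```text
time: 17.8
eef_pos: [0.5838, 0.1547, 0.0604]
tcp_rot: [-0.0, 0.87, 0.493, 0.0]
force: [-0.1, -0.7, -4.3]
width: 0.678
```

Emit:
drive_tool(motion=[0,0,0.015,0,0,0,0,0,0,0,0,0])

```text
time: 17.97
eef_pos: [0.5838, 0.1547, 0.0602]
tcp_rot: [0.0, 0.87, 0.493, 0.0]
force: [-1.4, -1.0, -1.6]
width: 0.682
```

The vertical load drops at an underside height of about 82 mm, so the weight is on the middle weight. Releasing.

Emit:
drive_tool(motion=[0,0,0,0,0,0,0,0,0,0,0,0,0,0,0,0,0,0,0,0,0,0,0,0,0,0,0,0,0,0], gripper=0.9)

```text
time: 18.38
eef_pos: [0.5838, 0.1547, 0.0601]
tcp_rot: [0.0, 0.87, 0.493, 0.0]
force: [0.8, -0.7, 0.5]
width: 0.937
```

Emit:
drive_tool(motion=[0,0,-0.1,0,0,0,0,0,-0.3,0,0,0,0,0,-0.6,0,0,0,0,0,-0.8,0,0,0,0,0,-0.8,0,0,0,-0.8,0,0,0,0,0,-0.8,0,0,0,0,0,0,0,0,0,0,0,0,0,0,0,0,0])

```text
time: 19.13
eef_pos: [0.5502, 0.0986, 0.1649]
tcp_rot: [-0.0, 0.87, 0.492, 0.001]
force: [0.6, -0.6, 0.3]
width: 0.951
```

Run:
```python
from h import *
s=robot.state();p=robot.camera_params("wrist"); im=robot.get_image("wrist");print(s["time"],s["eef_pos"],s["force"],s["width"])
np.savez("fin.npz",**p);c=w2p(p,[.583,.15,.1]);x0=int(np.clip(c[0]-100,0,312));y0=int(np.clip(c[1]-75,0,234));print(x0,y0)
cv2.imwrite("pics/fin.png",cv2.resize(im[y0:y0+150,x0:x0+200,::-1],(800,600),interpolation=cv2.INTER_CUBIC))
```

```text
19.1333 [0.55017257 0.09856252 0.16494146] [ 0.63178317 -0.64760243  0.30020296] 0.9510036123467277
155 49
```

View pics/fin.png

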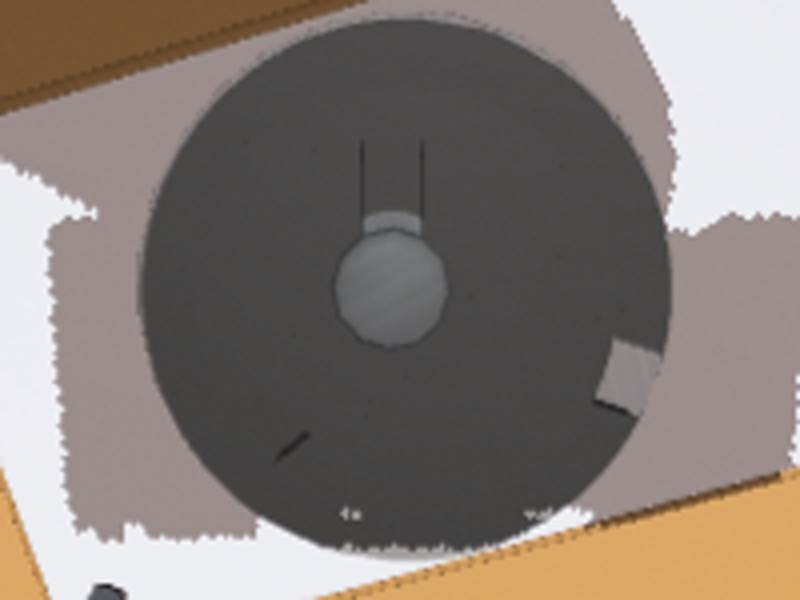

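The final view shows the weight lying on the stack, its slot pointing up-image at about 59°. The knob is at (390,288), and the collar shows only inside the slot. The middle slot (292,447) and the lower notch (630,375) are well away from it. Handing in.

Run:
```python
from h import *
print(robot.state()["force"]); print(robot.close_job())
```

```text
[-0.16087132  0.60564988 -0.12780684]
the job is handed in; nothing more can be done
None
```

The weight with the two flats is on the hold-down's stem, lying on the middle weight and released. The job was handed in about 19 s into the 69 s allowed, and it reported no verdict.

- **Slide:** The slot went on below the knob until the stem met its end, at about 5 N at most. I eased that off to 1–2 N as it dropped over the collar.
- **Seating:** The load came off the gripper with the weight's underside at about 82 mm by the arm's reading. The last picture shows the collar only inside the slot. I did not measure tilt separately.
- **Slot angle:** It points at about +59°, against -51° for the lower weight and about -173° for the middle one. That is 110° and 128° away.
- **Rest of the scene:** I saw no sign of the loaded weights having moved. I did not measure the bystanders again. The gripper is clear, with no contact force.

**Disagreement:** the first grasp closed on nothing, because the real fingertips end at least 22 mm behind the reported TCP. A picture put it at about 25–28 mm. I felt my way down to about 22 mm below the stated bench level, with no contact, and gripped there. The jaw opening then read 60 mm, as expected.

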